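# Pass the test-tile rack through the gated chute

## Task

Hold the chute's spring gate open by pressing its red bar down with one fingertip, and while you hold it, push the wooden rack of glazed test tiles along the chute with the other finger until the whole rack is past the gate. Then let the gate spring up shut behind the rack and leave the rack standing there, clear of the hand. Push the rack gently, never squeeze, lift or tip it; do not let the gate press on it, and leave the other ware where it stands.

Things in the scene. Friction and masses are not known exactly. Their poses are not given: they have to be found in the camera images.
- chute: Fixed raised channel with plywood side walls. Origin on the table under the channel's centre line, at the gate; x is the way the rack must travel (roughly to the robot's left), y points to the hinge side (towards the robot), z up. Deck 60 mm above the table, x = -260 to +200 mm. Channel 86 mm wide (y -43 to +43); walls 6 mm thick, tops 18 mm above the deck. The red bar runs outside the -y wall.
- entry (a point): Open entry end of the channel: centre of the deck's edge, at deck height (chute x = -260 mm). The deck is white from here to the gate.
- slot (a point): Centre of the gate's 12 mm slot, at deck height (chute x = 0). The slot runs straight across deck and both walls; the gate blade rises through it.
- end_stop (a point): Foot of the end stop's face, 60 mm above the table on the centre line (chute x = +200 mm); the stop is as wide as the chute and 25 mm high. From the gate to here the deck is aluminium, 1.5 mm lower, and the channel 92 mm wide, so that nothing catches.
- gate (a joint): Yellow blade, 6 mm thick, turning in the plane of the slot about a hinge at chute y = +55, z = 52 mm. 0 = shut: its top slopes up from the deck near the hinge to about 35 mm above it at the -y wall. Grows (rad) as the red bar is pressed: from 0.36 the blade is below the deck, 0.40 = bar level, hard stop 0.44. A spring shuts it; 3 N on the bar starts it, 5 N holds it. The rack cannot push it open.
- bar_top (a point): Moves with the gate: centre line of the red bar's top, abreast of the blade. Flat strip 44 mm wide, 8 thick, along chute x = -245 to +50 mm; press or slide a fingertip anywhere on it. Shut: this point at chute y = -57, z = 121 mm, strip tilted 0.4 rad (outer edge up), over y -37 to -77. At 0.40 rad: y = -75, z = 72, level, over y -53 to -97. z is 77 at 0.36 rad, 67 at the stop.
- rack: Loose rack, 0.25 to 0.5 kg: pale wooden base 110 (x) x 80 x 12 mm, an upright end board at each end (76 wide, 8 thick, tops 40 mm above the underside), three coloured tiles between (tops 52 mm). Origin: centre of its underside. Starts on the deck before the gate, x along the chute's x, 3 mm free each side. Wholly past the gate when its origin is over 60 mm beyond it.
- push_face (a point): Centre of the rack's rear end face (rack x = -55 mm, 23 mm above its underside), which faces the chute's entry: push here or near it; off-centre pushes turn the rack against the walls. Rack and chute are waxed and slide easily (friction about 0.3).
- cup: Bystander: teal cup, 68 mm wide, 70 mm high, on the table beyond the red bar. Origin under its centre.
- jar: Bystander: blue jar with white cap, 56 mm wide, 75 mm high, on the table on the hinge side of the chute. Origin under its centre.
- bowl: Bystander: terracotta bowl, 100 mm wide, 45 mm high. Origin under its centre.
- brush: Bystander: brush, 180 mm long, lying on the table beyond the red bar.
- mug: Bystander: dark mug, 76 mm wide without its handle, 85 mm high. Origin under its centre.
- weight: Bystander: brass weight with a narrow top, 48 mm wide, 50 mm high. Origin under its centre.
There are look-alikes about, which are no part of the job. Leave any green look-alike of the rack alone.

How it is judged:
On the way, in this order (a step that is already met when the one before it is completed fails the run):
1. a finger holds the gate open while the rack still stands before it (value of joint gate above 0.34 rad and contact force between the fingers and gate above 0.3 N and x of rack in the frame of chute below -0.06 m), for 0.2 s.
2. a finger pushes the rack over the gate while a finger holds the gate open (value of joint gate above 0.34 rad and contact force between the fingers and gate above 0.3 N and contact force between the fingers and rack above 0.1 N and x of rack in the frame of chute between -0.02 and 0.05 m), for 0.05 s.
3. the rack is wholly past the gate, which is still held open (value of joint gate above 0.34 rad and contact force between the fingers and gate above 0.3 N and x of rack in the frame of chute above 0.06 m), for 0.05 s.
At the end, for the whole second after the job is handed in: The rack stands at rest, upright (within 0.06 rad), flat on the deck in the channel beyond the gate (its origin 60 to 148 mm past it along the chute), the gate is shut again (under 0.04 rad), and no bystander is more than 30 mm from where it was (x of rack in the frame of chute between 0.06 and 0.148 m and value of joint gate below 0.04 rad and y of rack in the frame of chute between -0.012 and 0.012 m and height (world z) of rack between 0.055 and 0.064 m and angle between rack's own z axis and vertical below 0.06 rad and linear speed of rack below 0.01 m/s and distance of each of cup, jar, bowl, brush, mug, weight from where it was at the start of the episode below 0.03 m); the robot touches nothing.
It fails at once if the rack is lifted more than 8 mm off the deck or falls off it (height (world z) of rack above 0.068 m or height (world z) of rack below 0.052 m).
It fails at once if the rack is tipped by more than 0.15 rad (angle between rack's own z axis and vertical above 0.15 rad).
It fails at once if the fingers squeeze or shove the rack with more than 20 N (contact force between the fingers and rack above 20 N).
It fails at once if the gate presses on the rack with more than 3 N (contact force between gate and rack above 3 N).
It fails at once if a bystander is moved more than 30 mm (distance of any of cup, jar, bowl, brush, mug, weight from where it was at the start of the episode above 0.03 m).
It also fails if it takes over 48 s, if anything falls off the work surface, if the arm or the gripper's body presses on something with over 40 N, if the wrist force passes 120 N, or if a joint passes its speed limit or range.

## Robot

A 6-joint arm with a two-finger parallel gripper is mounted at the origin on the work surface. World frame = base frame: x ahead of the robot, y to its left, z up, the work surface at z = 0. Lengths are in m, angles in rad, forces in N, time in s.
With the tool pointing down it reaches from about 0.35 to 0.775 m from the base axis. Payload 5.5 kg.
Tool frame: the origin (TCP) lies between the finger pads; the fingertips stand 19 mm ahead of it and the grasp point (between the pads) is the TCP; z points along the fingers, x is the direction in which the jaws open and shut, and the axes are right-handed (so a half turn about z gives the same grasp; the last joint's range is limited). The gripper opens to 85 mm and grips with 20 to 120 N. Pads are 22 mm wide; open, the fingers measure 114 mm over their backs; the gripper's body (76 mm by 85 mm) begins 54 mm behind the grasp point. The pads swing forward as they close: fully open they stand 13 mm farther back than shut.
Start: joints at [1.12, 0.313, 0.046, 1.304, 0, 1.431], TCP at [0.176, 0.547, 0.25] pointing down, gripper open.
Joint ranges: [-2.76, 2.76], [-0.86, 1.69], [-1.03, 1.26], [-2.2, 2.34], [-1.47, 1.5], [-3.14, 3.14]. Speed limits (rad/s): [2.57, 2.57, 3.14, 3.14, 3.14, 3.14].

## Interface

Orientations are given as a unit quaternion [w, x, y, z].
In Python, from workcell import env gives the robot as it stands. The module is installed in compiled form; this text tells all that it offers.
- The arm moves only by the tool carry_out, never from a script. Its argument "steps" is a list of rows, each a list of 7 numbers: the gripper command: -1 is shut, 1 is fully open, values between are in proportion, then the shift along the tool's x, y, z in m, then the turn, a rotation vector about the tool's x, y, z in rad. A call has 1 to 20 rows; each row shifts and turns the commanded pose from where the row before left it, along the tool's axes as they then stand; what a row does not reach is not made up. A row lasts 1/8 s, in which the tool goes at most 62.5 mm and 10.7 degrees, less where a joint would pass 70% of its speed; a pose out of reach is approached as far as the arm can. A call with a gripper value outside its range is refused whole. The fingers move at their own pace and stop on an object; "grip_force" is the grip in N (left out, the last holds). Time passes only in rows, so rows that do not move let the fingers close. It gives the time, the measured TCP pose, the force and the opening at its end, in the units of the state.
- env.get_state(): the state, without advancing time (a new reading comes with each control period).
- env.read_camera(name): name is "scene" or "top" or "wrist"; returns a dict with "color" (400x640x3 uint8, red, green, blue), "K" (3x3 intrinsics, pixels), "dist" ([k1, k2, p1, p2, k3] as OpenCV has them; the pictures are not rectified), "R" (3x3) and "t" (3): a world point X has camera coordinates R X + t. Camera axes: x right, y down, z forward; pixel columns grow to the right and rows downward; lengths in m; the calibration is good to about 2 mm. A picture is of the moment at which its call begins. There is no depth.
- env.hand_in(): hands the job in, once; it reports no verdict.
The state is a dict: "clock": time; "joint_pos": joint angles; "qvel": joint speeds; "tau": joint torques, N m; "tcp_pos": TCP position; "orientation": TCP orientation; "wrist_force": force on the tool from outside, world axes, zero at the start; "ft_torque": the same for the moment, N m; "finger_gap": finger opening in m.
Only numpy, scipy, OpenCV 4.12 (cv2) and the standard library are available. Lean on these libraries where they do the work, as an engineer would, in place of code of your own. Each camera call takes 0.05 s, during which the arm holds its last target. There are 200 camera calls.

## Working session

There is one attempt and no reset: what is moved stays moved. The work goes in short steps, Python scripts to look and compute and a tool call to move; the robot and the scene stay as the last step left them, time stands still between calls to the robot, and variables do not carry over. Pictures are saved under pics/ and viewed, about 8 in all and at most 12, crops included, and the job is handed in when it is done.

Besides the shell and the picture viewer there is one more tool, called by a JSON object that holds its "method" and its "body". carry_out: Moves the arm, as the interface text tells. Its arguments: {"type":"object","properties":{"steps":{"type":"array","items":{"type":"array","items":{"type":"number"}}},"grip_force":{"type":"number"}},"required":["steps"]}

```bash
mkdir -p pics
cat > h.py <<'E'
import numpy as np, cv2
from workcell import env
def cam(n,save=None):
    c=env.read_camera(n)
    if save: cv2.imwrite('pics/'+save,c['color'][:,:,::-1])
    return c
def ray(c,uv):
    p=cv2.undistortPoints(np.array(uv,float).reshape(-1,1,2),c['K'],c['dist']).reshape(-1,2)
    d=np.c_[p,np.ones(len(p))]@c['R']; o=-c['R'].T@c['t']; return o,d
def onz(c,uv,z):
    o,d=ray(c,uv); return o+d*((z-o[2])/d[:,2])[:,None]
def proj(c,X):
    return cv2.projectPoints(np.array(X,float).reshape(-1,1,3),cv2.Rodrigues(c['R'])[0],c['t'],c['K'],c['dist'])[0].reshape(-1,2)
E
python3 - <<'E'
from h import *
for n in('scene','top'):
    c=cam(n,n+'1.png'); print(n,c['K'].round(0).tolist(),(-c['R'].T@c['t']).round(3),c['R'].round(2).tolist())
s=env.get_state();print(s)
E
```

```text
scene [[406.0, 0.0, 318.0], [0.0, 406.0, 198.0], [0.0, 0.0, 1.0]] [1.056 0.013 0.966] [[-0.04, 1.0, -0.01], [0.86, 0.02, -0.52], [-0.52, -0.03, -0.86]]
top [[433.0, 0.0, 324.0], [0.0, 433.0, 196.0], [0.0, 0.0, 1.0]] [ 0.361 -0.018  1.194] [[0.03, -1.0, -0.03], [-0.99, -0.02, -0.16], [0.16, 0.03, -0.99]]
{'clock': 0.1, 'joint_pos': array([ 1.12039074e+00,  3.13951678e-01,  4.51251279e-02,  1.30359479e+00,
       -4.47192878e-06,  1.43119815e+00]), 'qvel': array([-0.00068805, -0.00092442,  0.00461641,  0.00058279,  0.00022202,
       -0.00074801]), 'tau': array([ 3.14981793e-03, -4.81724668e+01,  2.99243170e+01,  1.27547648e-02,
       -8.79169829e-05,  1.25058295e-05]), 'tcp_pos': array([0.17568148, 0.54707746, 0.24949631]), 'orientation': array([ 3.84641997e-04,  8.08030504e-01,  5.89140089e-01, -7.15694432e-04]), 'wrist_force': array([-0.88276151,  1.00851051, -0.37614537]), 'ft_torque': array([ 0.01522381, -0.00061149, -0.04842683]), 'finger_gap': 0.08556845812161654}
```

View pics/scene1.png

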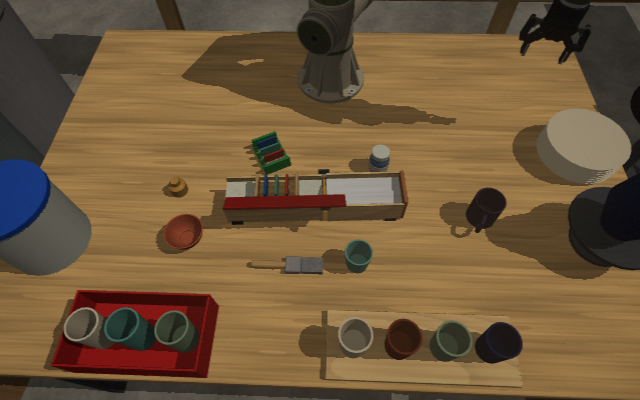

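View pics/top1.png

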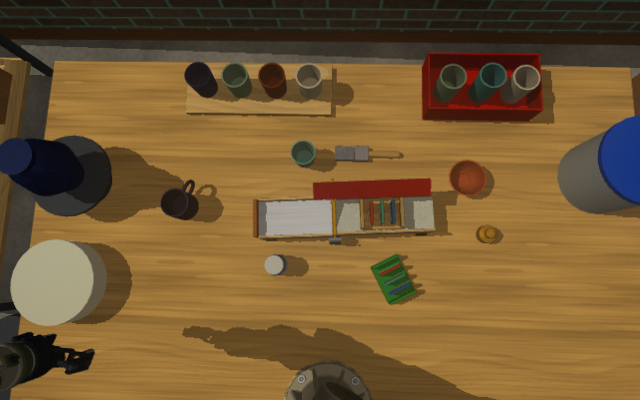

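Both views show the chute. In the top view the end stop is at about (257,218), the gate at (334,217), the entry at (434,214), the rack at (382,213), and the bar at about (372,188). I'll zoom in to pick corners.

Run:
```python
import cv2
a=cv2.imread('pics/top1.png')[170:250,245:445]; b=cv2.imread('pics/scene1.png')[165:230,215:415]
f=lambda i:cv2.resize(i,None,fx=4,fy=4,interpolation=cv2.INTER_CUBIC)
import numpy as np
cv2.imwrite('pics/z1.png',np.vstack([f(a),f(b)]))
```

```text
(no output)
```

View pics/z1.png

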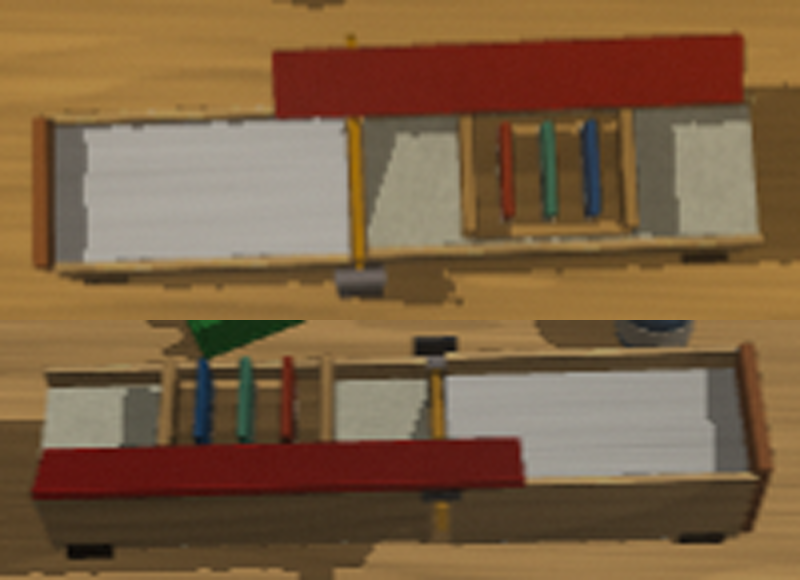

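```bash
cat > fit.py <<'E'
from h import *
from scipy.optimize import least_squares
T,S=cam('top'),cam('scene')
t=lambda u,v:(u/4+245-.4,v/4+170-.4); s=lambda u,v:(u/4+215-.4,(v-320)/4+165-.4)
sa,ca=np.sin(.4)*22e-3,np.cos(.4)*22e-3
O=lambda x:(x,-.057-ca,.121+sa); I=lambda x:(x,-.057+ca,.121-sa)
obs=[(T,t(273,51),O(.05)),(T,t(742,34),O(-.245)),(T,t(745,104),I(-.245)),(T,t(275,117),I(.05)),
(T,t(762,240),(-.26,.049,.078)),(S,s(45,451),I(-.245)),(S,s(520,439),I(.05)),(S,s(45,370),(-.26,.049,.078)),
(T,t(350,118),(.003,-.043,.09)) ][:8]
def W(p,X): c,n=np.cos(p[2]),np.sin(p[2]); X=np.array(X); return np.array([p[0]+c*X[0]-n*X[1],p[1]+n*X[0]+c*X[1],X[2]])
f=lambda p:np.concatenate([proj(c,W(p,X))[0]-uv for c,uv,X in obs])
r=least_squares(f,[.45,0,1.57],loss='soft_l1'); p=r.x
print('chute',p.round(4)); print(f(p).reshape(-1,2).round(2).tolist()); np.save('chute.npy',p)
def inv(p,w): c,n=np.cos(p[2]),np.sin(p[2]); d=w[:2]-p[:2]; return np.array([c*d[0]+n*d[1],-n*d[0]+c*d[1]])
for n,c,uv,z in [('rear',T,t(636,112),.1),('rear',T,t(638,228),.1),('front',T,t(461,118),.1),('front',T,t(463,234),.1),('rearS',S,s(163,362),.1),('frontS',S,s(334,357),.1)]:
    print(n,inv(p,onz(c,[uv],z)[0]).round(4))
E
python3 fit.py
```

```text
chute [ 0.4932 -0.0052  1.6278]
[[-0.66, -0.48], [0.43, -0.39], [-0.65, -0.71], [-0.36, 0.05], [0.45, 0.3], [-0.57, -0.43], [0.15, -0.3], [-0.3, -0.91]]
rear [-0.1801 -0.034 ]
rear [-0.177   0.0398]
front [-0.0689 -0.034 ]
front [-0.067  0.04 ]
rearS [-0.1769  0.035 ]
frontS [-0.0663  0.0357]
```

{"method": "carry_out", "body": {"steps": [[0.2,0,0,0,0,0,0.1718],[0.2,0,0,0,0,0,0.1718],[0.2,0,0,0,0,0,0.1718],[0.2,0,0,0,0,0,0.1718],[0.2,0,0,0,0,0,0.1718],[0.2,0,0,0,0,0,0.1718],[0.2,0,0,0,0,0,0.1718],[0.2,0.0227,0.0552,0,0,0,0],[0.2,0.0227,0.0552,0,0,0,0],[0.2,0.0227,0.0552,0,0,0,0],[0.2,0.0227,0.0552,0,0,0,0],[0.2,0.0227,0.0552,0,0,0,0],[0.2,0.0227,0.0552,0,0,0,0],[0.2,0.0227,0.0552,0,0,0,0],[0.2,0.0227,0.0552,0,0,0,0],[0.2,0.0227,0.0552,0,0,0,0],[0.2,0.0227,0.0552,0,0,0,0],[0.2,0.0227,0.0552,0,0,0,0]]}}

```text
clock: 2.45
tcp_pos: [0.4605, -0.0464, 0.2503]
orientation: [-0.0, 1.0, 0.028, 0.0]
wrist_force: [1.0, 0.4, -0.1]
finger_gap: 0.0512
```

{"method": "carry_out", "body": {"steps": [[0.2,0.0227,0.0552,0.01,0,0,0],[0.2,0.0227,0.0552,0.02,0,0,0],[0.2,0.0227,0.0552,0.02,0,0,0],[0.2,0,0,0,0,0,0],[0.2,0,0,0,0,0,0]]}}

```text
clock: 3.08
tcp_pos: [0.5365, -0.2048, 0.2]
orientation: [-0.001, 1.0, 0.028, -0.001]
wrist_force: [-0.9, 0.8, 0.2]
finger_gap: 0.051
```

```bash
cat > st.py <<'E'
from h import *
from scipy.spatial.transform import Rotation as Ro
def st():
    p=np.load('chute.npy');s=env.get_state();d=s['tcp_pos'];c,n=np.cos(p[2]),np.sin(p[2]);e=d[:2]-p[:2]
    print('t',round(s['clock'],2),'chute xyz',np.r_[c*e[0]+n*e[1],-n*e[0]+c*e[1],d[2]].round(4),'F',s['wrist_force'].round(2),'gap',round(s['finger_gap'],4))
    q=s['orientation'];R=Ro.from_quat(q[[1,2,3,0]]).as_matrix();a=R[:,0];print('toolx deg',np.degrees(np.arctan2(a[1],a[0])).round(2),'want',np.degrees(p[2]-np.pi/2).round(2),'z',R[:,2].round(3))
E
python3 -c "
from st import *
st();cam('wrist','w1.png')"
```

```text
t 3.08 chute xyz [-0.2017 -0.0319  0.2   ] F [-0.89  0.83  0.22] gap 0.051
toolx deg 3.25 want 3.26 z [-0.002  0.001 -1.   ]
```

View pics/w1.png

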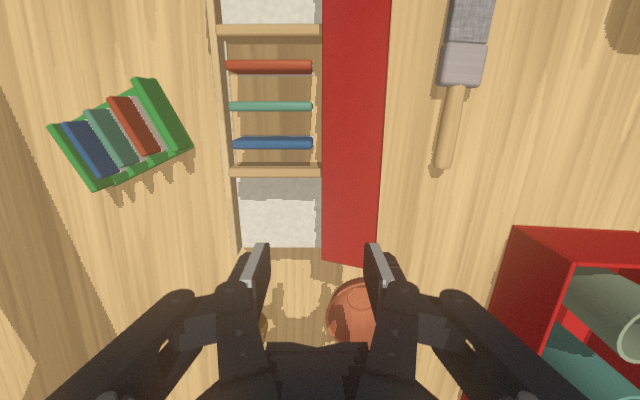

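The wrist view shows the fingertips at about (258,245) and (374,245), the rack's rear board across (230–321,172) and the bar's near end at (322–378,265). I'll cast these to check the offsets.

Run:
```python
from h import *
from st import *
w=cam('wrist');p=np.load('chute.npy');c,n=np.cos(p[2]),np.sin(p[2])
def ch(X): e=X[:,:2]-p[:2]; return np.c_[c*e[:,0]+n*e[:,1],-n*e[:,0]+c*e[:,1]].round(4).tolist()
print('rack rear top edge',ch(onz(w,[(230,178),(321,178)],.1)))
print('front edge',ch(onz(w,[(217,25),(321,25)],.1)))
print('bar outer/inner end',ch(onz(w,[(376,268)],.1296)),ch(onz(w,[(322,260)],.1124)))
for z in(.17,.18,.19): print('tips',z,ch(onz(w,[(247,245),(268,245),(366,245),(382,245)],z)))
```

```text
rack rear top edge [[-0.1757, 0.0379], [-0.1757, -0.0356]]
front edge [[-0.0663, 0.0372], [-0.0666, -0.0351]]
bar outer/inner end [[-0.2403, -0.0784]] [[-0.2432, -0.0367]]
tips 0.17 [[-0.1998, 0.0096], [-0.1998, -0.003], [-0.1997, -0.0618], [-0.1997, -0.0714]]
tips 0.18 [[-0.1947, 0.0069], [-0.1947, -0.0049], [-0.1946, -0.0599], [-0.1946, -0.0689]]
tips 0.19 [[-0.1896, 0.0042], [-0.1895, -0.0068], [-0.1895, -0.058], [-0.1895, -0.0663]]
```

{"method": "carry_out", "body": {"steps": [[0.2,0,0,0.02,0,0,0],[0.2,0,0,0.02,0,0,0],[0.2,0,0,0.005,0,0,0],[0.2,0,0,0,0,0,0]]}}

```text
clock: 3.68
tcp_pos: [0.5372, -0.2043, 0.1564]
orientation: [0.0, 1.0, 0.029, 0.0]
wrist_force: [-0.7, 0.9, 0.3]
finger_gap: 0.0512
```

{"method": "carry_out", "body": {"steps": [[0.2,0,0,0.005,0,0,0],[0.2,0,0,0,0,0,0]]}}

```text
clock: 3.92
tcp_pos: [0.5372, -0.205, 0.1508]
orientation: [0.0, 1.0, 0.029, 0.0]
wrist_force: [0.9, -0.6, -0.0]
finger_gap: 0.0514
```

{"method": "carry_out", "body": {"steps": [[0.2,0,0,0.005,0,0,0],[0.2,0,0,0,0,0,0]]}}

```text
clock: 4.18
tcp_pos: [0.5368, -0.205, 0.1451]
orientation: [-0.0, 1.0, 0.029, -0.0]
wrist_force: [-0.4, -0.2, 0.3]
finger_gap: 0.0514
```

{"method": "carry_out", "body": {"steps": [[0.2,0,0,0.005,0,0,0],[0.2,0,0,0,0,0,0]]}}

```text
clock: 4.42
tcp_pos: [0.5372, -0.2052, 0.1405]
orientation: [0.0, 1.0, 0.029, 0.0]
wrist_force: [-1.1, -0.2, 2.4]
finger_gap: 0.0511
```

{"method": "carry_out", "body": {"steps": [[0.2,0,0,0.009,0,0,0],[0.2,0,0,0.009,0,0,0],[0.2,0,0,0.009,0,0,0],[0.2,0,0,0.009,0,0,0],[0.2,0,0,0.009,0,0,0],[0.2,0,0,0.006,0,0,0],[0.2,0,0,0.002,0,0,0],[0.2,0,0,0,0,0,0],[0.2,0,0,0,0,0,0]]}}

```text
clock: 5.55
tcp_pos: [0.5373, -0.205, 0.0878]
orientation: [-0.0, 1.0, 0.029, 0.0]
wrist_force: [3.3, 0.4, 5.7]
finger_gap: 0.0514
```

Run:
```python
from h import *
from st import *
st();T=cam('top','t2.png')['color'];S=cam('scene','s2.png')['color'];W=cam('wrist')['color']
f=lambda i:cv2.resize(i,None,fx=4,fy=4,interpolation=cv2.INTER_CUBIC)
a=np.vstack([f(S[165:230,215:415]),cv2.resize(W,(480,300))[:, :].copy() if 0 else np.pad(cv2.resize(W,(480,300)),((0,0),(0,320),(0,0)))])
cv2.imwrite('pics/z2.png',a[:,:,::-1])
```

```text
t 5.55 chute xyz [-0.202  -0.0326  0.0878] F [3.28 0.39 5.69] gap 0.0514
toolx deg 3.29 want 3.26 z [ 0.  0. -1.]
```

View pics/z2.png

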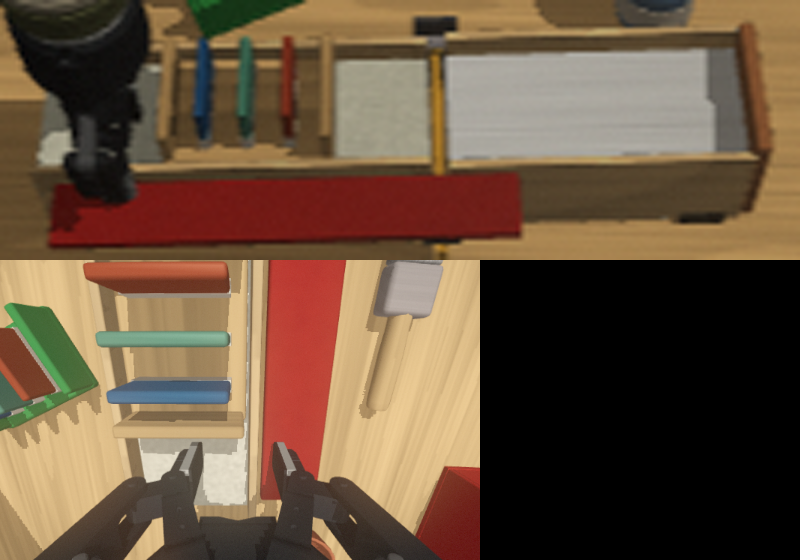

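The bar is almost level and the gate is down, with the pusher finger in the channel behind the rack. I'll press about 3 mm more and then read the gate angle from the bar's inner edge.

{"method": "carry_out", "body": {"steps": [[0.2,0,0,0.003,0,0,0],[0.2,0,0,0,0,0,0]]}}

```text
clock: 5.95
tcp_pos: [0.5375, -0.205, 0.0849]
orientation: [-0.0, 1.0, 0.029, 0.001]
wrist_force: [4.5, 0.5, 5.7]
finger_gap: 0.051
```

Run:
```python
from h import *
from st import *
st();p=np.load('chute.npy');c,n=np.cos(p[2]),np.sin(p[2])
def bar(x,a,o): # o offset along strip outward from centre
    d=a-.4; v=np.array([-112e-3-o*np.cos(.4),69e-3+o*np.sin(.4)])
    y,z=.055+np.cos(a)*v[0]-np.sin(a)*v[1],.052+np.sin(a)*v[0]*-1*-1+np.cos(a)*v[1]
    return [p[0]+c*x-n*y,p[1]+n*x+c*y,z],y,z
print(bar(0,.4,0)[1:])
for nm in('top','scene'):
    C=cam(nm);h=cv2.cvtColor(C['color'],cv2.COLOR_RGB2HSV);m=((h[...,0]<8)|(h[...,0]>172))&(h[...,1]>170)&(h[...,2]>60)
    for x in(-.03,.03):
        for a in(.32,.36,.40,.44):
            i,o=[proj(C,bar(x,a,k)[0])[0] for k in(-.022,.022)]
            col=int(round((i[0]+o[0])/2)); r=np.where(m[150:230,col])[0]+150
            print(nm,x,a,'pred in/out',i[1].round(1),o[1].round(1),'seen',col,r.min(),r.max())
```

```text
t 5.95 chute xyz [-0.202  -0.0329  0.0849] F [4.48 0.52 5.74] gap 0.051
toolx deg 3.3 want 3.26 z [ 0.001  0.    -1.   ]
(np.float64(-0.07502869694762003), np.float64(0.0719383542476302))
top -0.03 0.32 pred in/out 194.3 177.5 seen 344 179 194
top -0.03 0.36 pred in/out 194.1 177.5 seen 344 179 194
top -0.03 0.4 pred in/out 194.1 177.6 seen 344 179 194
top -0.03 0.44 pred in/out 194.1 177.9 seen 344 179 194
top 0.03 0.32 pred in/out 195.1 178.3 seen 321 180 195
top 0.03 0.36 pred in/out 194.9 178.3 seen 321 180 195
top 0.03 0.4 pred in/out 194.9 178.4 seen 321 180 195
top 0.03 0.44 pred in/out 194.9 178.7 seen 321 180 195
scene -0.03 0.32 pred in/out 206.3 221.1 seen 313 210 224
scene -0.03 0.36 pred in/out 207.5 222.7 seen 313 210 224
scene -0.03 0.4 pred in/out 208.7 224.1 seen 313 210 224
scene -0.03 0.44 pred in/out 209.8 225.5 seen 313 210 224
scene 0.03 0.32 pred in/out 205.8 220.5 seen 337 209 224
scene 0.03 0.36 pred in/out 207.0 222.1 seen 337 209 224
scene 0.03 0.4 pred in/out 208.1 223.6 seen 337 209 224
scene 0.03 0.44 pred in/out 209.2 224.9 seen 337 209 224
```

{"method": "carry_out", "body": {"steps": [[0.2,0,-0.005,0,0,0,0],[0.2,0,-0.005,0,0,0,0],[0.2,0,-0.004,0,0,0,0],[0.2,0,-0.004,0,0,0,0],[0.2,0,-0.004,0,0,0,0],[0.2,0,-0.005,0,0,0,0],[0.2,0,-0.006,0,0,0,0],[0.2,0,-0.007,0,0,0,0],[0.2,0,-0.008,0,0,0,0],[0.2,0,-0.008,0,0,0,0],[0.2,0,-0.008,0,0,0,0]]}}

```text
clock: 7.42
tcp_pos: [0.5333, -0.1405, 0.0845]
orientation: [-0.0, 1.0, 0.029, -0.0]
wrist_force: [1.0, -4.8, 4.8]
finger_gap: 0.0515
```

Run:
```python
from h import *
from st import *
st();S=cam('scene')['color'];W=cam('wrist')['color']
f=lambda i:cv2.resize(i,None,fx=4,fy=4,interpolation=cv2.INTER_CUBIC)
a=np.vstack([f(S[165:230,215:415]),np.pad(cv2.resize(W,(480,300)),((0,0),(0,320),(0,0)))])
cv2.imwrite('pics/z3.png',a[:,:,::-1])
```

```text
t 7.42 chute xyz [-0.1373 -0.0323  0.0845] F [ 1.03 -4.8   4.83] gap 0.0515
toolx deg 3.3 want 3.26 z [-0.  0. -1.]
```

View pics/z3.png

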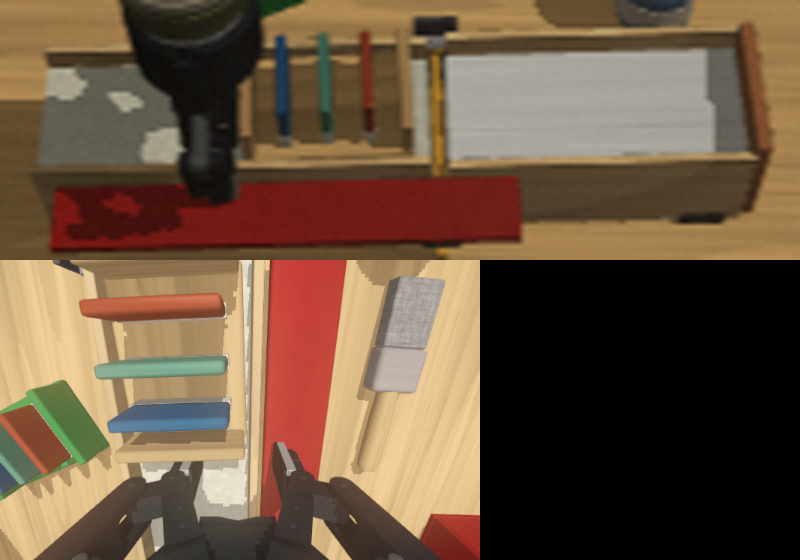

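The rack slides straight and the gate stays down. Carrying on over the gate.

{"method": "carry_out", "body": {"steps": [[0.2,0,-0.006,0,0,0,0],[0.2,0,-0.008,0,0,0,0],[0.2,0,-0.008,0,0,0,0],[0.2,0,-0.008,0,0,0,0],[0.2,0,-0.008,0,0,0,0],[0.2,0,-0.008,0,0,0,0],[0.2,0,-0.008,0,0,0,0],[0.2,0,-0.008,0,0,0,0]]}}

```text
clock: 8.52
tcp_pos: [0.5299, -0.0788, 0.0846]
orientation: [0.0, 1.0, 0.029, 0.0]
wrist_force: [0.3, -4.3, 5.4]
finger_gap: 0.051
```

{"method": "carry_out", "body": {"steps": [[0.2,0,-0.008,0,0,0,0],[0.2,0,-0.008,0,0,0,0],[0.2,0,-0.008,0,0,0,0],[0.2,0,-0.008,0,0,0,0],[0.2,0,-0.008,0,0,0,0],[0.2,0,-0.008,0,0,0,0]]}}

```text
clock: 9.28
tcp_pos: [0.527, -0.0308, 0.0845]
orientation: [-0.0, 1.0, 0.029, -0.0]
wrist_force: [-0.2, -4.7, 4.1]
finger_gap: 0.0511
```

Run:
```python
from h import *
from st import *
st();S=cam('scene')['color'];W=cam('wrist')['color']
f=lambda i:cv2.resize(i,None,fx=4,fy=4,interpolation=cv2.INTER_CUBIC)
a=np.vstack([f(S[165:230,215:415]),np.pad(cv2.resize(W,(480,300)),((0,0),(0,320),(0,0)))])
cv2.imwrite('pics/z4.png',a[:,:,::-1])
```

```text
t 9.28 chute xyz [-0.0274 -0.0323  0.0845] F [-0.18 -4.69  4.06] gap 0.0511
toolx deg 3.29 want 3.26 z [-0.  0. -1.]
```

View pics/z4.png

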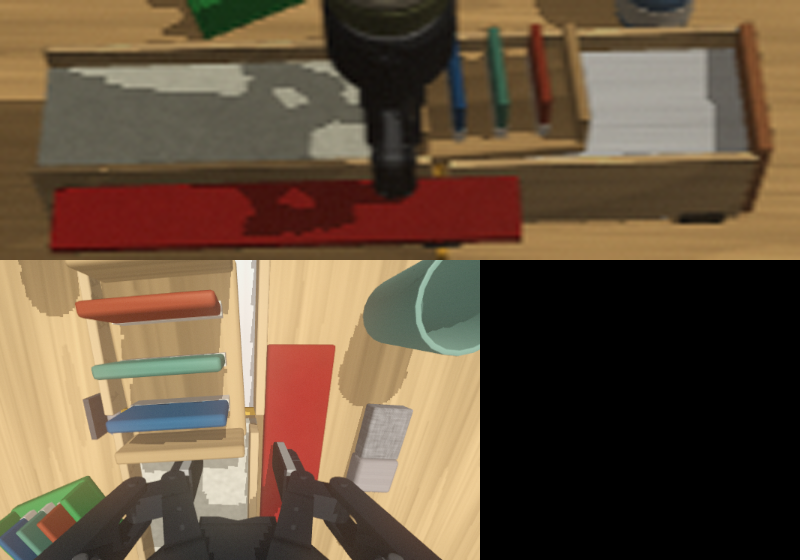

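The rack is half across, turned slightly but fine. The cup, top right in the wrist view, is well clear of the finger's path. Finishing the push.

{"method": "carry_out", "body": {"steps": [[0.2,0,-0.008,0,0,0,0],[0.2,0,-0.008,0,0,0,0],[0.2,0,-0.008,0,0,0,0],[0.2,0,-0.008,0,0,0,0],[0.2,0,-0.008,0,0,0,0],[0.2,0,-0.008,0,0,0,0],[0.2,0,-0.005,0,0,0,0],[0.2,0,0,0,0,0,0],[0.2,0,0,0,0,0,0]]}}

```text
clock: 10.5
tcp_pos: [0.524, 0.0225, 0.0845]
orientation: [-0.001, 1.0, 0.029, -0.0]
wrist_force: [0.9, 2.0, 4.9]
finger_gap: 0.0514
```

{"method": "carry_out", "body": {"steps": [[0.2,0,0.008,0,0,0,0],[0.2,0,0.012,0,0,0,0],[0.2,0,0.012,0,0,0,0],[0.2,0,0.012,0,0,0,0],[0.2,0,0.012,0,0,0,0],[0.2,0,0.012,0,0,0,0],[0.2,0,0,0,0,0,0]]}}

```text
clock: 11.38
tcp_pos: [0.5281, -0.0484, 0.0846]
orientation: [0.001, 1.0, 0.028, -0.0]
wrist_force: [-1.1, -3.0, 3.8]
finger_gap: 0.0511
```

Run:
```python
from h import *
from st import *
st();S=cam('scene')['color'];W=cam('wrist')['color']
f=lambda i:cv2.resize(i,None,fx=4,fy=4,interpolation=cv2.INTER_CUBIC)
a=np.vstack([f(S[165:230,215:415]),np.pad(cv2.resize(W,(480,300)),((0,0),(0,320),(0,0)))])
cv2.imwrite('pics/z5.png',a[:,:,::-1])
```

```text
t 11.38 chute xyz [-0.0451 -0.0323  0.0846] F [-1.06 -2.96  3.81] gap 0.0511
toolx deg 3.15 want 3.26 z [-0.    -0.003 -1.   ]
```

View pics/z5.png

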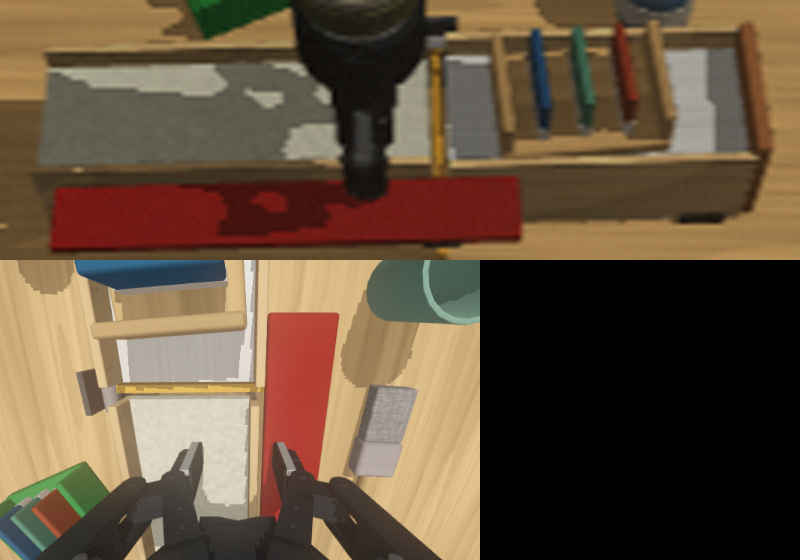

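The rack is clear beyond the gate and the slot is empty. Raising straight up so the gate closes.

{"method": "carry_out", "body": {"steps": [[0.2,0,0,-0.006,0,0,0],[0.2,0,0,-0.008,0,0,0],[0.2,0,0,-0.008,0,0,0],[0.2,0,0,-0.008,0,0,0],[0.2,0,0,-0.008,0,0,0],[0.2,0,0,-0.008,0,0,0],[0.2,0,0,-0.008,0,0,0],[0.2,0,0,-0.02,0,0,0],[0.2,0,0,-0.03,0,0,0],[0.2,0,0,-0.04,0,0,0],[0.2,0,0.04,-0.02,0,0,0],[0.2,0,0.05,0,0,0,0],[0.2,0,0.05,0,0,0,0],[0.2,0,0.05,0,0,0,0],[0.2,0,0,0,0,0,0],[0.2,0,0,0,0,0,0]]}}

```text
clock: 13.48
tcp_pos: [0.539, -0.236, 0.2485]
orientation: [-0.0, 1.0, 0.028, 0.0]
wrist_force: [0.6, 1.5, -0.1]
finger_gap: 0.0512
```

Run:
```python
from h import *
from st import *
st();T=cam('top','t6.png')['color'];S=cam('scene','s6.png')['color']
f=lambda i:cv2.resize(i,None,fx=4,fy=4,interpolation=cv2.INTER_CUBIC)
a=np.vstack([f(T[170:250,245:445]),f(S[165:230,215:415])])
cv2.imwrite('pics/z6.png',a[:,:,::-1])
```

```text
t 13.47 chute xyz [-0.233  -0.0326  0.2485] F [ 0.65  1.47 -0.08] gap 0.0512
toolx deg 3.25 want 3.26 z [ 0.     0.001 -1.   ]
```

View pics/z6.png

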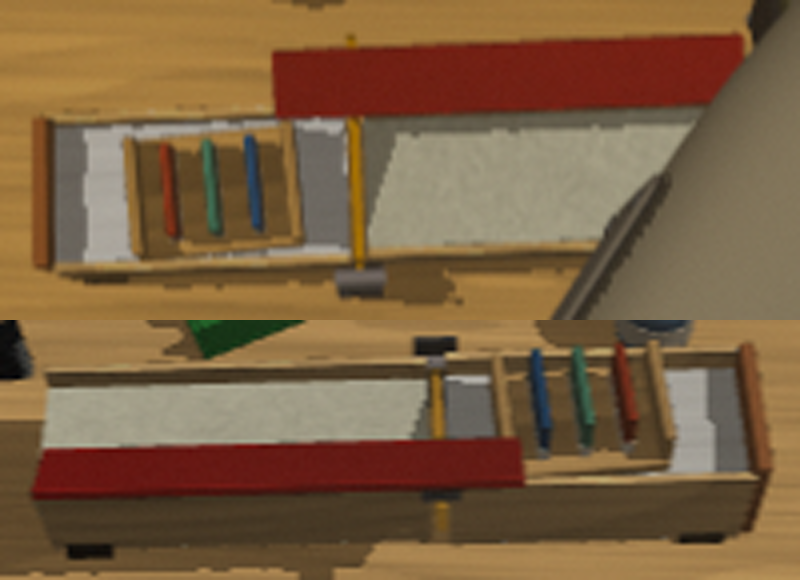

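View pics/t6.png

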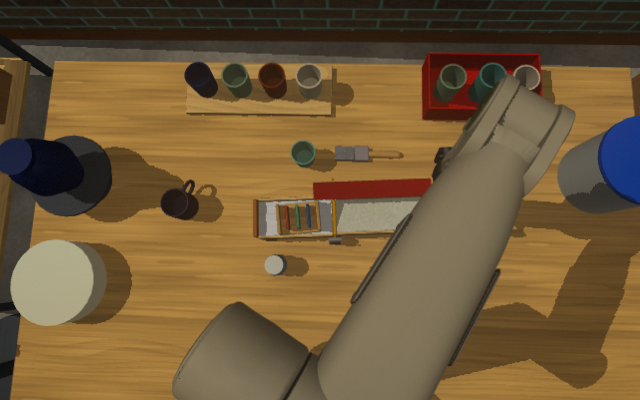

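The bar is back at its starting pixels, so the gate is shut. The rack stands flat between the gate and the stop, and the ware in view hasn't moved.

Run:
```python
from h import *
T=cam('top');p=np.load('chute.npy');c,n=np.cos(p[2]),np.sin(p[2])
X=onz(T,[(u/4+244.6,v/4+169.6) for u,v in((124,140),(134,257),(292,124),(301,242))],.0985);e=X[:,:2]-p[:2]
print('rack centre',np.c_[c*e[:,0]+n*e[:,1],-n*e[:,0]+c*e[:,1]].mean(0).round(4))
print(env.hand_in())
```

```text
rack centre [0.0907 0.0069]
the job is handed in; nothing more can be done
None
```

I pressed the red bar down with one fingertip and pushed the rack along the chute with the other until all of it was past the gate. I then slid the fingers back along the bar and raised the hand straight up, so the gate closed behind the rack. The job was handed in at about 13.5 s; no verdict is reported.

**Gate:** held at about 0.42 rad, estimated from the camera, during the push. In the last picture the bar is back at its starting pixels, so I take it as shut.

**Rack:** its centre measured about 91 mm past the gate and 7 mm off the centre line (limits 60–148 mm and ±12 mm). It looks flat on the deck but turned a few degrees in the wider channel. The 7 mm leaves only about 5 mm of margin, and my positions are good to about 2–3 mm.

**Forces:** the wrist readings I took during the push stayed under 8 N. I had no direct reading of the fingers' or the gate's force on the rack.

**Other ware:** cup, jar, brush and mug look unmoved by eye. The arm hid the bowl, the weight and the green look-alike in the last top view. The hand did not go near them at their height, but I did not check them again.

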